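# Sort the cutlery tins by weight

### The arm

A 7-joint arm with a two-finger parallel gripper is mounted at the origin on the work surface. World frame = base frame: x ahead of the robot, y to its left, z up, the work surface at z = 0. Lengths are in mm, angles in rad, forces in N, time in s.
With the tool pointing down it reaches from about 400 to 875 mm from the base axis. Payload 4.4 kg.
Tool frame: the origin (TCP) lies midway between the tips of the shut fingers; the grasp point (between the pads) lies 19 mm behind it; z points along the fingers, y is the line along which they close (so a half turn about z gives the same grasp; the last joint's range is limited). The gripper opens to 85 mm and grips with 20 to 120 N. Pads are 22 mm wide; open, the fingers measure 114 mm over their backs; the gripper's body (76 mm by 85 mm) begins 54 mm behind the grasp point. The pads swing forward as they close: fully open they stand 13 mm farther back than shut.
Start: joints at [-1.241, 0.628, 0.038, 1.517, -0.027, 0.996, -0.02], TCP at [250.583, 599.771, 231.313] pointing down, gripper open.
Joint ranges: [-3.06, 3.06], [-0.37, 2.12], [-1.25, 1.32], [0.18, 2.47], [-1.1, 4.24], [0.23, 1.98], [-2.94, 2.94]. Speed limits (rad/s): [2.57, 2.57, 3.14, 3.14, 3.14, 3.14, 3.14].

### API

Orientations are given as [roll, pitch, yaw] about the fixed x, y, z axes, in that order (R = Rz(yaw) Ry(pitch) Rx(roll)).
In Python, from cell import ctrl gives the robot as it stands.
- The arm moves only by the shell command python3 -m crank 'ROWS' [OPENING]. ROWS is JSON, a list that holds one entry, the list of rows, each a list of 4 numbers: the shift along the tool's x, y, z normalised to -1 to 1, where 1 is 2.5 cm, then the turn about the tool's z normalised to -1 to 1, where 1 is 0.08 rad. In form: [[[dx, dy, dz, turn], ...]]. A call has 1 to 12 rows; each row shifts and turns the commanded pose from where the row before left it, along the tool's axes as they then stand; what a row does not reach is not made up. A row lasts 1/12 s, in which the tool goes at most 41.7 mm and 7.16 degrees, less where a joint would pass 70% of its speed; a pose out of reach is approached as far as the arm can. A call with a number of a shift or a turn outside -1 to 1 is refused whole. A call with a gripper value outside its range is refused whole. OPENING is the closure, from -1 (fully open) to 1 (shut), set as the call begins (- or left out, the last holds). The fingers move at their own pace and stop on an object; the grip force is fixed at half the most. Time passes only in rows, so rows that do not move let the fingers close. It gives the time, the measured TCP pose, the force, the opening and the grip force at its end, in the units of the state.
- ctrl.read_state(): the state, without advancing time (a new reading comes with each control period).
- ctrl.get_image(name): name is "scene" or "top"; returns a dict with "img" (384x512x3 uint8, red, green, blue), "intrinsics" (3x3 intrinsics, pixels), "extrinsics" (4x4, takes a point from camera to world coordinates). Camera axes: x right, y up, looking along -z (the intrinsics and any distortion apply to the point x, -y, -z); pixel columns grow to the right and rows downward; lengths in mm; the calibration is good to about 2 mm. A picture is of the moment at which its call begins. There is no depth.
- ctrl.finish_job(): hands the job in; it is judged then, once.
Trained networks look in the newest picture that a camera, given by its name, has taken for a name from the list of things; names that differ only in an ending like _2 or _b are one class to them, and where a whole thing is asked for, a point or a joint stands for the part that bears it (a point fixed in the world has none). Each returns a list of dicts, best first, with "confidence" (0 to 1); they miss things now and then, are a little off and sometimes report something else, mostly with a low value. They report only what shows in the picture. A call takes as long as a camera call. They do not tell look-alikes from the thing itself.
- ctrl.find_in(camera, target): "position" ([row, column] in pixels, amid what is visible of it).
- ctrl.trace(camera, target): "mask" (384x512 bool, what is visible of it) and "position" ([row, column] in pixels, amid what is visible of it).
- ctrl.place_of(camera, target): "position" ([row, column] in pixels: a listed point, or the origin of a listed thing).
The state is a dict: "clock": time; "qpos": joint angles; "qd": joint speeds; "tau": joint torques, N m; "eef_pos": TCP position; "tool_rot": TCP orientation; "force": force on the tool from outside, world axes, zero at the start; "torque": the same for the moment, N m; "width": finger opening in mm; "gripper_force": force on a finger pad.
Only numpy, scipy, OpenCV 4.12 (cv2) and the standard library are available. Lean on these libraries where they do the work, as an engineer would, in place of code of your own. Each camera call takes 0.05 s, during which the arm holds its last target. There are 200 camera calls.

### The job

Three identical closed cutlery tins stand on a wooden board on the taqueria table: one full, one half full, one empty, and only their weight tells which. Heft them, then stand the full (heaviest) tin in the middle of the burgundy plate for the next guests and the empty (lightest) tin in the grey tub for refilling, and leave the half-full one standing where it was. Set them down gently and upright, and do not disturb the tumbler, the fluted dish or the lemon.

Things in the scene. Friction and masses are not known exactly. Their poses are not given: they have to be found in the camera images.
- tin_a: one of three identical closed cutlery tins, 56 x 56 mm, 120 mm tall, brushed metal, stiff walls, fixed red lid; origin at the centre of its underside, z up, x and y square to its sides. Hidden contents decide its weight: one tin is full (about 0.8 kg in all), one half full (about 0.45 kg), one empty (about 0.2 kg); which is which changes every time
- tin_b: one of three identical closed cutlery tins, 56 x 56 mm, 120 mm tall, brushed metal, stiff walls, fixed red lid; origin at the centre of its underside, z up, x and y square to its sides. Hidden contents decide its weight: one tin is full (about 0.8 kg in all), one half full (about 0.45 kg), one empty (about 0.2 kg); which is which changes every time
- tin_c: one of three identical closed cutlery tins, 56 x 56 mm, 120 mm tall, brushed metal, stiff walls, fixed red lid; origin at the centre of its underside, z up, x and y square to its sides. Hidden contents decide its weight: one tin is full (about 0.8 kg in all), one half full (about 0.45 kg), one empty (about 0.2 kg); which is which changes every time
- plate: fixed round burgundy plate, 170 mm across, inner floor 150 mm across and 6 mm above the table, rim 20 mm high; origin at the centre of its underside, z up
- tub: fixed open grey tub, 170 x 170 mm outside, 50 mm high, walls and floor 5 mm thick; origin at the centre of its underside, z up
- board: fixed wooden serving board on which the three tins stand at the start, 146 x 560 mm, 10 mm thick; origin at the centre of its underside, y along its length
- tumbler: bystander: amber glass tumbler, 76 mm across, 110 mm tall, open at the top; origin at the centre of its underside
- dish: bystander: fluted steel dish with half a lime in it, 80 mm across, 30 mm tall; origin at the centre of its underside
- lemon: bystander: half a lemon, cut face up, 60 mm across, 34 mm tall; origin at the centre of its underside
Things that resemble listed ones, but are neither listed nor needed, are in the scene too. Leave any orange look-alike of the plate alone.

How it is judged (in metres and radians):
At the end, for the whole second after the job is handed in: Full tin (over 6.1 N) stands on the plate, within 50 mm of its centre; empty tin (1 to 3.2 N) stands on the tub's floor; half-full tin (3.2 to 6.1 N) stands on the board within 40 mm of its start; all upright within 0.12 rad and at rest (((contact force between tin_a and plate above 6.1 N and horizontal distance between tin_a and plate below 0.05 m and contact force between tin_b and tub between 1 and 3.2 N and z of tin_b in the frame of tub below 0.02 m and contact force between tin_c and board between 3.2 and 6.1 N and distance of tin_c from where it was at the start of the episode below 0.04 m) or (contact force between tin_a and plate above 6.1 N and horizontal distance between tin_a and plate below 0.05 m and contact force between tin_c and tub between 1 and 3.2 N and z of tin_c in the frame of tub below 0.02 m and contact force between tin_b and board between 3.2 and 6.1 N and distance of tin_b from where it was at the start of the episode below 0.04 m) or (contact force between tin_b and plate above 6.1 N and horizontal distance between tin_b and plate below 0.05 m and contact force between tin_a and tub between 1 and 3.2 N and z of tin_a in the frame of tub below 0.02 m and contact force between tin_c and board between 3.2 and 6.1 N and distance of tin_c from where it was at the start of the episode below 0.04 m) or (contact force between tin_b and plate above 6.1 N and horizontal distance between tin_b and plate below 0.05 m and contact force between tin_c and tub between 1 and 3.2 N and z of tin_c in the frame of tub below 0.02 m and contact force between tin_a and board between 3.2 and 6.1 N and distance of tin_a from where it was at the start of the episode below 0.04 m) or (contact force between tin_c and plate above 6.1 N and horizontal distance between tin_c and plate below 0.05 m and contact force between tin_a and tub between 1 and 3.2 N and z of tin_a in the frame of tub below 0.02 m and contact force between tin_b and board between 3.2 and 6.1 N and distance of tin_b from where it was at the start of the episode below 0.04 m) or (contact force between tin_c and plate above 6.1 N and horizontal distance between tin_c and plate below 0.05 m and contact force between tin_b and tub between 1 and 3.2 N and z of tin_b in the frame of tub below 0.02 m and contact force between tin_a and board between 3.2 and 6.1 N and distance of tin_a from where it was at the start of the episode below 0.04 m)) and angle between each of tin_a, tin_b, tin_c's own z axis and vertical below 0.12 rad and linear speed of each of tin_a, tin_b, tin_c below 0.02 m/s); the robot touches nothing.
It fails at once if a tin is tipped by more than 0.6 rad (angle between any of tin_a, tin_b, tin_c's own z axis and vertical above 0.6 rad).
It fails at once if a tin is dropped or knocked: it moves at over 0.45 m/s (a fall of 10 mm) while the fingers do not hold it ((linear speed of tin_a above 0.45 m/s and contact force between the fingers and tin_a below 0.5 N) or (linear speed of tin_b above 0.45 m/s and contact force between the fingers and tin_b below 0.5 N) or (linear speed of tin_c above 0.45 m/s and contact force between the fingers and tin_c below 0.5 N)).
It fails at once if the tumbler, the dish or the lemon is displaced by more than 40 mm (distance of any of tumbler, dish, lemon from where it was at the start of the episode above 0.04 m).
It fails at once if the tumbler is tipped over (angle between tumbler's own z axis and vertical above 0.6 rad).
It also fails if it takes over 67 s, if anything falls off the work surface, if the arm or the gripper's body presses on something with over 40 N, if the wrist force passes 120 N, or if a joint passes its speed limit or range.

## Working session

There is one attempt and no reset: what is moved stays moved. The work goes in short steps, Python scripts to look and compute and a shell command to move; the robot and the scene stay as the last step left them, time stands still between calls to the robot, and variables do not carry over. Pictures are saved under pics/ and viewed, at most 10 in all, crops included, and the job is handed in when it is done.

```bash
mkdir -p pics
cat > h.py <<'E'
import numpy as np,cv2
from cell import ctrl
def ray(d,rc,z):
    K=np.array(d["intrinsics"]);T=np.array(d["extrinsics"])
    p=np.linalg.solve(K,[rc[1],rc[0],1.]);v=T[:3,:3]@[p[0],-p[1],-p[2]];o=T[:3,3]
    return (o+v*(z-o[2])/v[2])
E
python3 - <<'E'
from h import *
im={c:ctrl.get_image(c) for c in("scene","top")}
for c in im: cv2.imwrite(f"pics/{c}0.png",im[c]["img"][:,:,::-1])
print({k:v for k,v in ctrl.read_state().items()}, [im[c]["extrinsics"] for c in im], im["top"]["intrinsics"],im["top"].keys())
for t in["tin_a","plate","tub","board","tumbler","dish","lemon"]:
    for c in im:
        for r in ctrl.place_of(c,t): print(t,c,np.round(r["position"],1),round(r["confidence"],2),np.round(ray(im[c],r["position"],10 if t[:3]=="tin" else 0)[:2],1))
E
```

```text
{'clock': 0.1, 'qpos': array([-1.24081889,  0.62927494,  0.03845266,  1.51824619, -0.02701612,
        0.99629638, -0.01999808]), 'qd': array([ 0.00058206, -0.00278544,  0.0009761 , -0.00266912, -0.00213066,
       -0.00092989, -0.00129049]), 'tau': array([ 2.73623955e-03, -5.64538586e+01,  1.23008665e+00, -1.93971688e+01,
        1.12081028e-02,  5.46707495e-03, -3.56982548e-05]), 'eef_pos': array([250.35121598, 599.25835563, 230.47434804]), 'tool_rot': array([-3.13988585e+00,  8.97955377e-06,  2.74580247e+00]), 'force': array([ 0.05204192, -0.18219607, -0.98323621]), 'torque': array([0.00897155, 0.03622716, 0.02254823]), 'gripper_force': 0.0, 'width': 85.0644128453703} [array([[ 8.27855858e-01, -3.52598265e-01,  4.36267283e-01,
         9.68765067e+02],
       [ 5.60476483e-01,  4.88304858e-01, -6.68897958e-01,
        -7.69673205e+02],
       [ 2.28208255e-02,  7.98268645e-01,  6.01869072e-01,
         7.41746237e+02],
       [ 0.00000000e+00,  0.00000000e+00,  0.00000000e+00,
         1.00000000e+00]]), array([[ 9.79681987e-03,  9.90647539e-01, -1.36093629e-01,
         2.8049248
[... 622 characters left out ...]
 top [194.9 178. ] 0.82 [463.4 216.7]
tin_a top [192.9 320. ] 0.6 [ 474.2 -194.2]
plate scene [135.  243.3] 0.67 [211.1 319.1]
plate scene [202.  335.5] 0.58 [630.4 163.8]
plate top [283.  137.5] 0.97 [211.8 324.3]
plate top [141.1 204.3] 0.56 [626.6 145.7]
tub scene [290.9 264.8] 0.8 [ 643.3 -214.2]
tub top [136.8 325.4] 0.77 [ 644.8 -213.9]
board scene [210.9 248. ] 0.98 [457.1  -8.8]
board top [199.7 252.1] 0.74 [453.3   2.5]
tumbler scene [279.1 141.5] 0.59 [ 402.1 -343.3]
tumbler top [214.1 370.5] 0.95 [ 415.1 -342.5]
dish scene [237.7 309.1] 0.6 [640.4  -7.2]
dish scene [209.6 247.3] 0.34 [452.4  -5.3]
dish top [137.6 255.2] 0.71 [639.4  -4.9]
lemon top [221.7 127.5] 0.81 [385.1 360.7]
```

Run:
```python
import cv2
for c in("top","scene"):
    a=cv2.imread(f"pics/{c}0.png"); cv2.imwrite(f"pics/{c}0b.png",cv2.resize(a,(800,600),interpolation=cv2.INTER_CUBIC))
```

```text
(no output)
```

View pics/top0b.png

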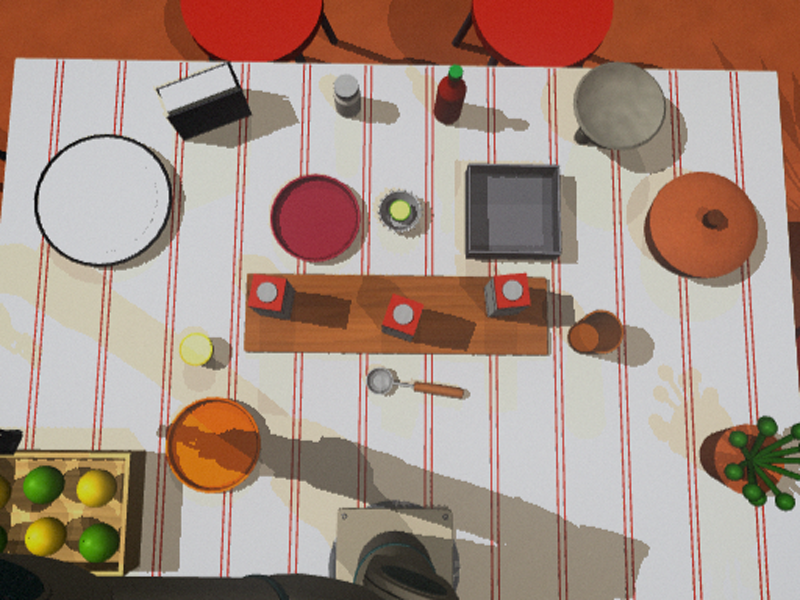

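View pics/scene0b.png

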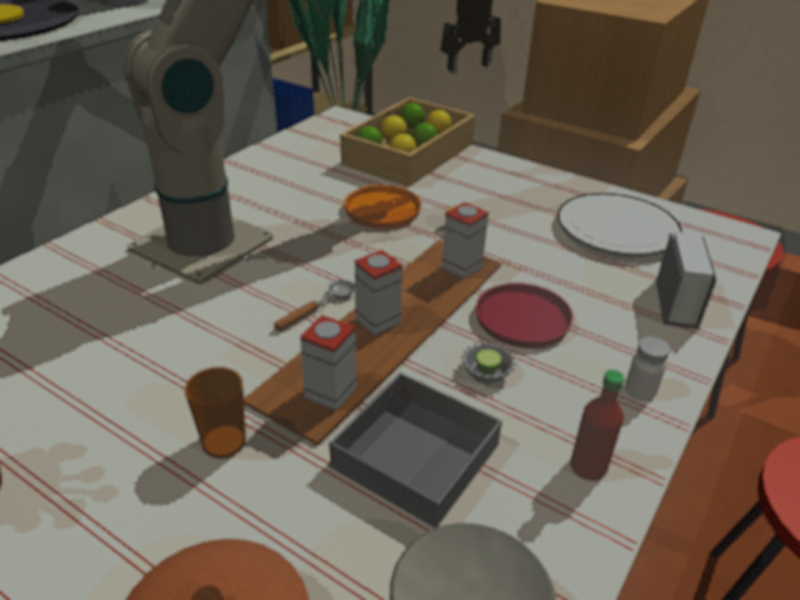

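Top picture: three tins with red lids at about (row 187,col 172), (202,258) and (188,325) in 384x512 pixels. Two plates: burgundy at (140,202) and orange at (284,137). The burgundy one fits the description. I'll confirm it in a crop and measure the lids at z=130.

```bash
cat > m.py <<'E'
from h import *
def lids(d):
    img=d["img"];hsv=cv2.cvtColor(img,cv2.COLOR_RGB2HSV)
    big=cv2.resize(img,None,fx=4,fy=4,interpolation=cv2.INTER_CUBIC);h=cv2.cvtColor(big,cv2.COLOR_RGB2HSV)
    m=(((h[...,0]<7)|(h[...,0]>174))&(h[...,1]>150)&(h[...,2]>110)).astype(np.uint8)
    m[:4*165]=0;m[4*235:]=0
    out=[]
    for c in cv2.findContours(m,cv2.RETR_EXTERNAL,cv2.CHAIN_APPROX_NONE)[0]:
        if cv2.contourArea(c)<2500 or cv2.contourArea(c)>20000: continue
        w=np.array([ray(d,((p[0][1]-1.5)/4,(p[0][0]-1.5)/4),130)[:2] for p in c],np.float32)
        r=cv2.minAreaRect(w);out.append((np.round(r[0],1),np.round(r[1],1),round(r[2],1),cv2.contourArea(c)))
    return out
E
python3 - <<'E'
from m import *
d=ctrl.get_image("top")
for o in lids(d):print(o)
img=d["img"];h=cv2.cvtColor(img,cv2.COLOR_RGB2HSV)
m=(((h[...,0]>165)|(h[...,0]<4))&(h[...,1]>120)).astype(np.uint8);m[170:]=0;m[:100]=0;m[:,240:]=0;m[:,:165]=0
c=max(cv2.findContours(m,0,2)[0],key=cv2.contourArea)
w=np.array([ray(d,p[0][::-1],15)[:2] for p in c],np.float32);print("plate",cv2.minEnclosingCircle(w))
# tub top rim z=50
r=ctrl.trace("top","tub")
for t in r:
    cs=max(cv2.findContours(t["mask"].astype(np.uint8),0,2)[0],key=cv2.contourArea)
    w=np.array([ray(d,p[0][::-1],50)[:2] for p in cs],np.float32);print("tub",t["confidence"],cv2.minAreaRect(w))
for t in["tumbler","lemon","dish"]:
  for q in ctrl.trace("top",t):
    cs=max(cv2.findContours(q["mask"].astype(np.uint8),0,2)[0],key=cv2.contourArea);(x,y),rr=cv2.minEnclosingCircle(cs);print(t,q["confidence"],ray(d,(y,x),30)[:2])
cv2.imwrite("pics/crop.png",cv2.resize(img[90:240,150:370,::-1],None,fx=3.6,fy=3.6,interpolation=cv2.INTER_CUBIC))
E
```

```text
(array([433.1, -10.1]), array([57.9, 57.6]), 71.2, 7277.0)
(array([467.9, 218.8]), array([57.5, 57.2]), 81.5, 7201.5)
(array([ 486.6, -192.9]), array([78.6, 58.6]), 5.3, 7042.0)
plate ((642.7559814453125, 158.20074462890625), 98.39375305175781)
tub 0.94 ((636.688720703125, -212.62545776367188), (173.1947479248047, 179.73023986816406), 89.60931396484375)
tumbler 0.66 [ 413.9896887  -362.62823633]
lemon 0.92 [377.52453901 358.74546245]
dish 0.62 [641.64714808  -5.2984166 ]
```

View pics/crop.png

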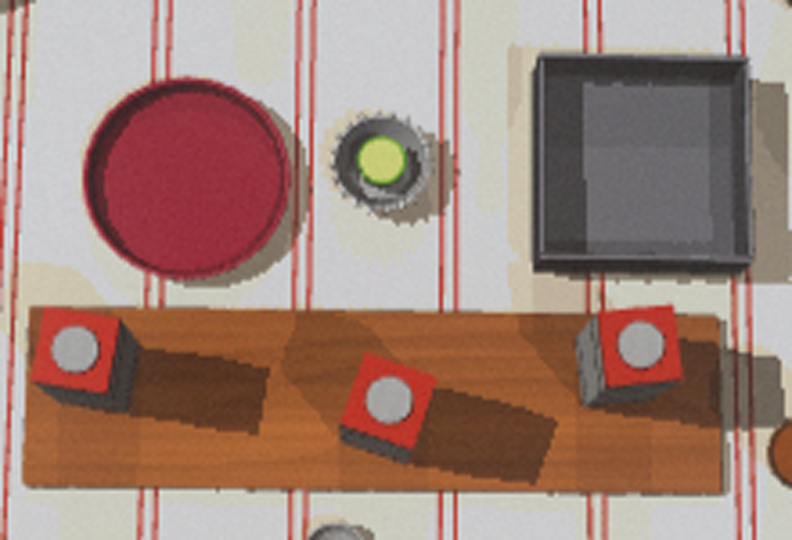

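The crop confirms the round burgundy plate at crop (187,179), i.e. pixel (140,202), standing beside the dish; the orange one is elsewhere. The tub is at crop (642,163). Next I'll refine the lid poses and work out the moves.

```bash
cat >> h.py <<'E'
def plan(x,y,tinyaw):
    s=ctrl.read_state();p=s["eef_pos"];a=s["tool_rot"][2]
    d=np.array([x,y])-p[:2]
    t=(a-np.radians(tinyaw)+np.pi/4)%(np.pi/2)-np.pi/4   # turn about tool z (down) = -dyaw
    print("z",p[2],"yaw",a,"tool dx,dy units",d@[np.cos(a),np.sin(a)]/25,d@[np.sin(a),-np.cos(a)]/25,"turn units",t/.08, "roll,pitch",s["tool_rot"][:2])
E
python3 - <<'E'
from h import *
d=ctrl.get_image("top")
q={"A":[(45,309),(120,315),(108,392),(33,384)],"B":[(366,353),(437,376),(412,449),(342,425)],"C":[(600,312),(672,306),(682,378),(609,387)]}
for k,c in q.items():
    w=np.array([ray(d,(90+y/3.6-.36,150+x/3.6-.36),130)[:2] for x,y in c]);e=np.diff(np.r_[w,w[:1]],axis=0)
    print(k,w.mean(0).round(1),np.linalg.norm(e,axis=1).round(1),(np.degrees(np.arctan2(e[:,1],e[:,0]))%90).round(1))
w=np.array([ray(d,(90+y/3.6-.36,150+x/3.6-.36),50)[:2] for x,y in [(533,53),(748,56),(752,267),(534,272)]]);print("tub",w.mean(0),w)
print("plate",ray(d,(139.4,201.6),15))
# blob rects inner
from m import lids
plan(467.9,218.8,81.5)
E
```

```text
A [467.3 217.7] [54.9 57.3 54.7 55.8] [86.1 83.  84.5 83.2]
B [432.8 -10.3] [54.4 56.6 53.6 55.7] [72.5 71.5 71.6 72.4]
C [ 475.6 -194.2] [53.3 53.8 54.  55.8] [5.5 6.9 7.7 6.2]
tub [ 637.92521365 -212.03427023] [[ 725.8929173  -125.67688944]
 [ 726.05165299 -298.75561979]
 [ 553.02185035 -298.01167838]
 [ 546.73443396 -125.69289331]]
plate [627.55289664 152.30214545  15.        ]
z 231.30832524139495 yaw 2.7458046897066057 tool dx,dy units -13.895912654606175 -10.709176151887942 turn units -3.092937218295866 roll,pitch [ 3.14158380e+00 -1.44914258e-05]
```

```bash
python3 -m crank '[[[-0.5,-0.4,0,0],[-1,-0.77,0,0],[-1,-0.77,0,0],[-1,-0.77,0,0],[-1,-0.77,0,0],[-1,-0.77,0,0],[-1,-0.77,0,0],[-1,-0.77,0,0],[-1,-0.77,0,0],[-1,-0.77,0,0],[-1,-0.77,0,0],[-1,-0.77,0,0]]]' -1
python3 -m crank '[[[-1,-0.77,0,0],[-1,-0.77,0,0],[-0.4,-0.3,0,0],[0,0,0,-1],[0,0,0,-1],[0,0,0,-1],[0,0,0,-0.3],[0,0,0,0],[0,0,0,0]]]'
python3 -c "
from h import *
plan(467.7,218.3,82.5)"
```

```text
clock: 2.1
eef_pos: [431.0, 283.0, 231.6]
tool_rot: [3.141, 0.0, 2.746]
force: [0.4, 0.5, 0.6]
width: 85.6
gripper_force: 0.0
clock: 2.85
eef_pos: [467.9, 219.0, 231.3]
tool_rot: [3.141, -0.0, 3.008]
force: [-0.5, 0.2, -0.0]
width: 85.6
gripper_force: 0.0
z 231.3463619100432 yaw 3.0082799867807033 tool dx,dy units 0.004563723020172863 -0.029507647714279602 turn units -0.030162161368940676 roll,pitch [ 3.14133816e+00 -2.17662715e-05]
```

```bash
python3 -m crank '[[[0,0,1,0],[0,0,1,0],[0,0,1,0],[0,0,1,0],[0,0,1,0],[0,0,0.6,0],[0,0,0.4,0],[0,0,0,0],[0,0,0,0]]]'
python3 -m crank '[[[0,0,0,0],[0,0,0,0],[0,0,0,0],[0,0,0,0],[0,0,0,0],[0,0,0,0],[0,0,0,0],[0,0,0,0],[0,0,0,0]]]' 1
python3 -m crank '[[[0,0,-0.2,0],[0,0,-0.4,0],[0,0,-0.4,0],[0,0,-0.2,0],[0,0,0,0],[0,0,0,0],[0,0,0,0],[0,0,0,0],[0,0,0,0]]]'
python3 -m crank '[[[0,0,0,0]]]'
```

```text
clock: 3.6
eef_pos: [468.1, 218.9, 81.4]
tool_rot: [-3.141, -0.0, 3.009]
force: [0.3, 0.4, 0.3]
width: 85.4
gripper_force: 0.0
clock: 4.35
eef_pos: [469.0, 219.7, 82.7]
tool_rot: [3.139, 0.002, 3.01]
force: [0.4, 0.7, 6.3]
width: 55.2
gripper_force: 63.5
clock: 5.1
eef_pos: [467.6, 218.6, 110.9]
tool_rot: [-3.141, -0.001, 3.01]
force: [0.3, 0.1, -7.4]
width: 55.4
gripper_force: 65.7
clock: 5.18
eef_pos: [467.7, 218.7, 110.9]
tool_rot: [-3.141, -0.001, 3.01]
force: [-0.1, 0.4, -7.3]
width: 55.7
gripper_force: 65.7
```

−7.4 N means A is the full tin, so it goes to the plate.

```bash
python3 -m crank '[[[0,0,-0.5,0],[0,0,-0.5,0],[-0.3,-0.08,0,0],[-0.7,-0.2,0,0],[-0.8,-0.2,0,0],[-0.8,-0.2,0,0],[-0.8,-0.22,0,0],[-0.8,-0.22,0,0],[-0.8,-0.22,0,0],[-0.8,-0.22,0,0],[-0.6,-0.2,0,0],[-0.29,-0.04,0,0]]]'
python3 -m crank '[[[0,0,0,0],[0,0,0.3,0],[0,0,0.6,0],[0,0,0.6,0],[0,0,0.4,0],[0,0,0.2,0],[0,0,0,0],[0,0,0,0],[0,0,0,0]]]'
python3 -c "
from h import *
plan(627.5,152,82.5)
d=ctrl.get_image('top');cv2.imwrite('pics/p1.png',cv2.resize(d['img'][80:240,120:370,::-1],None,fx=3,fy=3))"
```

```text
clock: 6.18
eef_pos: [630.4, 148.8, 135.1]
tool_rot: [-3.14, 0.002, 3.006]
force: [-0.2, -0.1, -8.0]
width: 55.7
gripper_force: 66.4
clock: 6.93
eef_pos: [628.4, 152.5, 84.6]
tool_rot: [3.141, 0.001, 3.01]
force: [0.0, 0.7, -8.0]
width: 55.6
gripper_force: 66.2
z 84.58648288913221 yaw 3.0100492066079694 tool dx,dy units 0.03475481008572281 -0.02632093728520621 turn units -0.008046913528114708 roll,pitch [3.14089150e+00 1.43225908e-03]
```

View pics/p1.png

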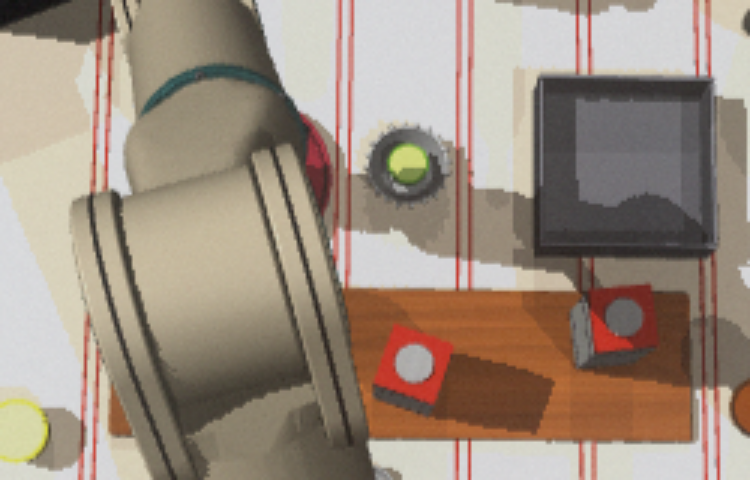

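The arm hides the plate; tins B and C and the dish are undisturbed. I'll lower it in small steps.

```bash
python3 -m crank '[[[0,0,0.1,0],[0,0,0.1,0],[0,0,0,0],[0,0,0,0]]]'
python3 -m crank '[[[0,0,0.04,0],[0,0,0,0],[0,0,0,0]]]'
python3 -m crank '[[[0,0,0.04,0],[0,0,0,0],[0,0,0,0]]]'
```

```text
clock: 7.32
eef_pos: [628.0, 152.2, 78.9]
tool_rot: [3.141, 0.0, 3.01]
force: [-0.3, -0.2, -7.2]
width: 55.6
gripper_force: 66.3
clock: 7.57
eef_pos: [628.1, 152.2, 78.8]
tool_rot: [3.141, 0.001, 3.01]
force: [-2.6, -0.8, 3.4]
width: 55.7
gripper_force: 67.2
clock: 7.82
eef_pos: [628.1, 152.2, 78.7]
tool_rot: [3.141, 0.001, 3.01]
force: [-4.2, -0.7, 10.3]
width: 55.9
gripper_force: 67.8
```

Contact. Release and rise.

```bash
python3 -m crank '[[[0,0,0,0],[0,0,0,0],[0,0,0,0],[0,0,0,0],[0,0,0,0],[0,0,0,0],[0,0,0,0],[0,0,0,0]]]' -1
python3 -m crank '[[[0,0,-0.3,0],[0,0,-0.6,0],[0,0,-1,0],[0,0,-1,0],[0,0,-1,0],[0,0,-1,0],[0,0,-0.6,0],[0,0,0,0],[0,0,0,0]]]'
python3 -c "
from h import *
plan(432.8,-10.2,72)"
```

```text
clock: 8.48
eef_pos: [627.9, 152.2, 76.7]
tool_rot: [3.142, -0.0, 3.01]
force: [-0.7, 0.2, 0.1]
width: 85.6
gripper_force: 0.0
clock: 9.23
eef_pos: [628.3, 152.3, 215.5]
tool_rot: [3.141, 0.002, 3.01]
force: [-0.1, -0.7, -1.0]
width: 85.4
gripper_force: 0.0
z 215.5021329539314 yaw 3.0097810589448373 tool dx,dy units 6.897574560144043 -7.471095130504487 turn units 2.279345883925293 roll,pitch [3.14067336e+00 2.00781595e-03]
```

```bash
python3 -m crank '[[[0.3,-0.3,0,0],[0.7,-0.75,0,0],[0.7,-0.75,0,0],[0.7,-0.75,0,0],[0.7,-0.8,0,0],[0.7,-0.8,0,0],[0.7,-0.8,0,0],[0.7,-0.8,0,0],[0.8,-0.8,0,0],[0.6,-0.6,0,0],[0.2,-0.32,0,0],[0,0,0,0.7]]]'
python3 -m crank '[[[0,0,0,0.8],[0,0,0,0.78],[0,0,0,0],[0,0,0,0],[0,0,0,0]]]'
python3 -c "
from h import *
d=ctrl.get_image('top');cv2.imwrite('pics/p2.png',cv2.resize(d['img'][80:240,120:370,::-1],None,fx=3,fy=3))
plan(432.8,-10.2,72)"
```

```text
clock: 10.23
eef_pos: [432.5, -12.4, 213.6]
tool_rot: [-3.14, -0.003, 2.951]
force: [0.5, 0.3, 0.3]
width: 85.2
gripper_force: 0.0
clock: 10.65
eef_pos: [434.9, -10.4, 213.9]
tool_rot: [-3.142, -0.001, 2.829]
force: [-0.4, 0.6, -0.8]
width: 85.4
gripper_force: 0.0
z 213.9981229842421 yaw 2.829103607229369 tool dx,dy units 0.08304482577867649 -0.01858211996449413 turn units 0.020877737481939107 roll,pitch [-3.14156382e+00 -4.63206069e-04]
```

View pics/p2.png

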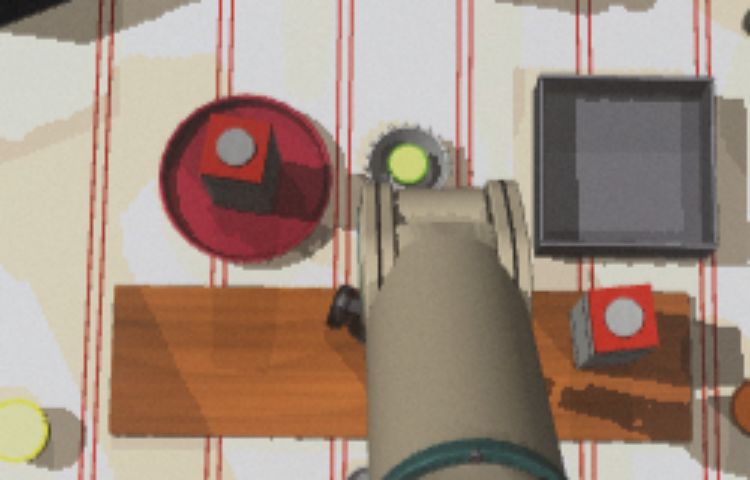

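Tin A stands amid the burgundy plate (lid at pic (236,147), plate centre about (245,178)). Now to heft B.

```bash
python3 -m crank '[[[0.08,0,0.5,0],[0,0,1,0],[0,0,1,0],[0,0,1,0],[0,0,1,0],[0,0,0.6,0],[0,0,0.2,0],[0,0,0,0],[0,0,0,0]]]'
python3 -m crank '[[[0,0,0,0],[0,0,0,0],[0,0,0,0],[0,0,0,0],[0,0,0,0],[0,0,0,0],[0,0,0,0],[0,0,0,0],[0,0,0,0]]]' 1
python3 -m crank '[[[0,0,-0.2,0],[0,0,-0.4,0],[0,0,-0.4,0],[0,0,-0.2,0],[0,0,0,0],[0,0,0,0],[0,0,0,0],[0,0,0,0],[0,0,0,0]]]'
python3 -m crank '[[[0,0,0,0]]]'
```

```text
clock: 11.45
eef_pos: [433.2, -10.0, 82.1]
tool_rot: [3.141, 0.0, 2.828]
force: [1.1, 1.2, -0.0]
width: 85.1
gripper_force: 0.0
clock: 12.2
eef_pos: [433.9, -9.6, 82.9]
tool_rot: [3.14, 0.002, 2.828]
force: [-1.0, 1.5, 6.5]
width: 55.4
gripper_force: 61.8
clock: 12.95
eef_pos: [432.5, -10.0, 111.4]
tool_rot: [-3.141, -0.001, 2.827]
force: [-0.3, -0.1, -1.3]
width: 55.4
gripper_force: 63.3
clock: 13.03
eef_pos: [432.6, -10.0, 111.4]
tool_rot: [-3.141, -0.001, 2.827]
force: [-0.1, -0.5, -0.8]
width: 55.3
gripper_force: 63.3
```

```bash
python3 -m crank '[[[0,0,-0.5,0],[0,0,-1,0],[0,0,-0.5,0],[0,0,0,0],[0,0,0,0],[0,0,0,0],[0,0,0,0]]]'
python3 -m crank '[[[0,0,0,0]]]';python3 -m crank '[[[0,0,0,0]]]';python3 -m crank '[[[0,0,0,0]]]'
python3 -c "
from h import *
plan(637.9,-212.5,90)"
```

```text
clock: 13.62
eef_pos: [432.1, -10.0, 160.8]
tool_rot: [-3.141, -0.002, 2.827]
force: [0.6, -0.4, -1.3]
width: 55.6
gripper_force: 63.9
clock: 13.7
eef_pos: [432.2, -10.0, 160.9]
tool_rot: [-3.141, -0.002, 2.827]
force: [0.2, -0.6, -1.9]
width: 55.3
gripper_force: 63.9
clock: 13.78
eef_pos: [432.4, -10.0, 161.1]
tool_rot: [-3.141, -0.001, 2.827]
force: [-0.3, 0.3, -1.5]
width: 55.4
gripper_force: 63.9
clock: 13.87
eef_pos: [432.6, -10.0, 161.3]
tool_rot: [-3.141, -0.001, 2.827]
force: [0.4, 0.0, -1.7]
width: 55.4
gripper_force: 63.9
z 161.3329446539973 yaw 2.827446209002153 tool dx,dy units -10.311558748277369 -5.167176033801426 turn units -3.9268305573455007 roll,pitch [-3.14128594e+00 -9.59080721e-04]
```

About −1.6 N, so B is the empty tin (and C the half-full one). It goes to the tub.

```bash
python3 -m crank '[[[-0.4,-0.2,0,0],[-0.8,-0.4,0,0],[-1,-0.5,0,0],[-1,-0.5,0,0],[-1,-0.5,0,0],[-1,-0.5,0,0],[-1,-0.5,0,0],[-1,-0.5,0,0],[-1,-0.5,0,0],[-1,-0.5,0,0],[-0.7,-0.4,0,0],[-0.4,-0.17,0,0]]]'
python3 -m crank '[[[0,0,0,0],[0,0,0,0],[0,0,0.4,0],[0,0,0.8,0],[0,0,0.8,0],[0,0,0.6,0],[0,0,0.4,0],[0,0,0.2,0],[0,0,0,0],[0,0,0,0]]]'
python3 -c "
from h import *
plan(637.9,-212.5,72)"
```

```text
clock: 14.87
eef_pos: [639.2, -217.1, 161.2]
tool_rot: [-3.14, 0.002, 2.824]
force: [-0.2, -0.3, -2.3]
width: 55.5
gripper_force: 63.7
clock: 15.7
eef_pos: [638.0, -212.3, 82.1]
tool_rot: [3.141, 0.0, 2.828]
force: [-0.1, 0.3, -1.9]
width: 55.4
gripper_force: 63.8
z 82.1000586663245 yaw 2.827720023622548 tool dx,dy units 0.0025825164590164524 -0.008707599959851691 turn units 0.003582942396679334 roll,pitch [3.14146501e+00 3.71110256e-04]
```

```bash
python3 -m crank '[[[0,0,0.08,0],[0,0,0.04,0],[0,0,0,0],[0,0,0,0]]]'
for i in 1; do python3 -m crank '[[[0,0,0.04,0],[0,0,0,0],[0,0,0,0]]]'; done
python3 -m crank '[[[0,0,0.04,0],[0,0,0,0],[0,0,0,0]]]'
```

```text
clock: 16.03
eef_pos: [638.1, -212.6, 79.3]
tool_rot: [3.142, 0.001, 2.827]
force: [-0.0, -0.8, -2.1]
width: 55.3
gripper_force: 63.8
clock: 16.28
eef_pos: [638.1, -212.6, 78.1]
tool_rot: [3.142, 0.001, 2.827]
force: [1.1, -0.1, -0.2]
width: 55.4
gripper_force: 63.6
clock: 16.53
eef_pos: [638.2, -212.6, 78.0]
tool_rot: [-3.142, 0.001, 2.827]
force: [-1.5, 0.0, 4.8]
width: 55.2
gripper_force: 64.0
```

Contact. Release and rise. Then, with plenty of time left, I'll look and check C by hefting it.

```bash
python3 -m crank '[[[0,0,0,0],[0,0,0,0],[0,0,0,0],[0,0,0,0],[0,0,0,0],[0,0,0,0],[0,0,0,0],[0,0,0,0]]]' -1
python3 -m crank '[[[0,0,-0.3,0],[0,0,-0.6,0],[0,0,-1,0],[0,0,-1,0],[0,0,-1,0],[0,0,-1,0],[0,0,-0.6,0],[0,0,0,0],[0,0,0,0]]]'
python3 -m crank '[[[0.4,-0.6,0,0],[0.5,-0.9,0,0],[0.5,-0.9,0,0],[0.5,-0.9,0,0],[0.5,-0.9,0,0],[0.5,-0.9,0,0],[0,0,0,0],[0,0,0,0],[0,0,0,0]]]'
python3 - <<'E'
from m import *
d=ctrl.get_image('top');cv2.imwrite('pics/p3.png',cv2.resize(d['img'][80:240,120:390,::-1],None,fx=2.9,fy=2.9))
plan(475.6,-194.2,6.5)
E
```

```text
clock: 17.2
eef_pos: [637.8, -212.5, 76.7]
tool_rot: [3.142, -0.0, 2.827]
force: [0.2, -0.6, 0.5]
width: 85.3
gripper_force: 0.0
clock: 17.95
eef_pos: [638.3, -212.7, 215.6]
tool_rot: [3.142, 0.002, 2.827]
force: [-0.9, 0.1, -1.0]
width: 85.3
gripper_force: 0.0
clock: 18.7
eef_pos: [529.5, -310.4, 213.3]
tool_rot: [3.14, -0.001, 2.828]
force: [0.0, -0.0, -0.6]
width: 85.5
gripper_force: 0.0
z 213.48454418402795 yaw 2.828983203266404 tool dx,dy units 3.4973447168271354 3.7323020180861106 turn units -5.325698146287755 roll,pitch [ 3.14013661e+00 -9.71717553e-04]
```

View pics/p3.png

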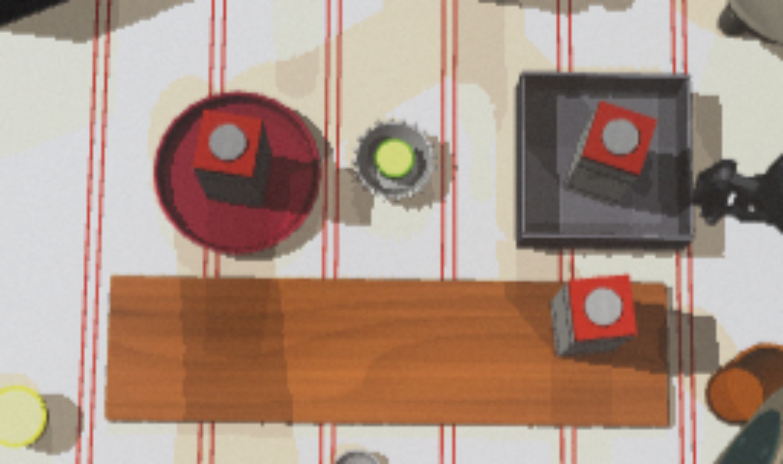

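Tin A stands on the burgundy plate (pic (235,160)), B on the tub floor (610,155), and C is untouched on the board (600,315); the bystanders are in place. A read about 7.5 N and B about 1.7 N, so C must be the half-full one and needs no hefting.

```bash
python3 -c "
from cell import ctrl
print(ctrl.finish_job())"
```

```text
the job is handed in; nothing more can be done
None
```

I handed the job in: the full tin (about 7.5 N) stands on the burgundy plate, the empty one (about 1.7 N) stands in the grey tub, and the third, half full by elimination and not hefted, was left untouched on the board; no verdict came back.

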